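Load and close a dowelled tea conditioning cell

TASK

Pick up the steel pourer and tip all five tea tablets out of it into the open lower half of the aluminium cell, then stand the empty pourer upright on the worktop beside the cell. Fit the upper half onto the two dowels of the lower half, red dot over red dot, flat on its face all round, and press it down until the sprung lower half is at or near its bottom stop; finish while still holding it pressed down like that, without letting go. Leave the two tins behind the work where they are.

Things in the scene. Friction and masses are not known exactly. Their poses are not given: they have to be found in the camera images.
- lower_face (a point): Centre of the top face of the cell's lower half: aluminium block 84 (x) x 124 (y) x 36 mm high, sprung, over a fixed grey base plate 116 x 156 x 10 mm. Axes are the block's, z up. The face is 60 mm above the worktop when not pressed. Its open cavity, 60 x 60 mm and 31 mm deep, is centred on this point.
- big_dowel (a point): Foot of the larger steel dowel on the lower half's face: diameter 12 mm, at y = +48 mm from lower_face, a red dot beside it at x = -30 mm. The smaller dowel, diameter 8 mm, is at y = -48 mm. Both stand 17 mm up from the face; the top 6 mm taper to 0.4 of the diameter.
- lower_half (a joint): How far the lower half is pressed down on its springs, in m: 0 = up (at rest), 0.006 = at its bottom stop. It begins to sink at about 4 N and reaches the stop at about 13 N of downward push; it springs up again if let go. The weight of the tablets and the upper half does not sink it.
- upper_half: Loose upper half of the cell, right way up on the worktop: aluminium plate 84 (x) x 124 (y) x 14 mm thick, about 0.15 kg; origin at the centre of its underside, z up. On its middle a black grip bar 16 mm wide (x), 56 mm long (y), from z = 14 to 50 mm. Two through holes at y = +48 and -48 mm take the dowels with about 1.2 mm to spare all round.
- upper_big_hole (a point): Centre, at the underside, of the upper half's larger hole (for the 12 mm dowel), at y = +48 mm from its origin; on top a red dot beside it at x = -30 mm. The upper half fits one way round only.
- pourer: Steel scoop pouring over its open front, about 0.12 kg, standing on the worktop; origin under the centre of its floor, +x to the front, z up. Trough 46 mm wide (y), 40 inside, 34 high, x = -43 to +47 mm; floor 3 mm thick, level to x = 20 mm, then rising at 27 degrees to the lip. Tipping the front down by 75 to 90 degrees empties it.
- pourer_grip (a point): Middle of the gripping height of the pourer's black upright grip tab behind its back wall, at pourer x = -55, z = 46 mm. The tab is 12 mm thick (y), 24 mm long (x = -67 to -43 mm) and runs from z = 0 to 64 mm; fingers close along the pourer's y.
- pourer_spout (a point): Middle of the pourer's front lip, at pourer x = +47, z = 15 mm.
- tablet_1: One of five dark green-brown pressed tea tablets, round, 16 mm diameter, 10 mm thick, 10 g, edges bevelled, lying in the pourer at the start; origin at the centre of its underside (as it lies at the start).
- tablet_2: One of five dark green-brown pressed tea tablets, round, 16 mm diameter, 10 mm thick, 10 g, edges bevelled, lying in the pourer at the start; origin at the centre of its underside (as it lies at the start).
- tablet_3: One of five dark green-brown pressed tea tablets, round, 16 mm diameter, 10 mm thick, 10 g, edges bevelled, lying in the pourer at the start; origin at the centre of its underside (as it lies at the start).
- tablet_4: One of five dark green-brown pressed tea tablets, round, 16 mm diameter, 10 mm thick, 10 g, edges bevelled, lying in the pourer at the start; origin at the centre of its underside (as it lies at the start).
- tablet_5: One of five dark green-brown pressed tea tablets, round, 16 mm diameter, 10 mm thick, 10 g, edges bevelled, lying in the pourer at the start; origin at the centre of its underside (as it lies at the start).
- green_tin: Bystander: green lidded tin, 57 mm diameter, 66 mm high, loose, at the back of the worktop; origin under its centre.
- cream_tin: Bystander: cream lidded tin, 64 mm diameter, 48 mm high, loose, at the back of the worktop; origin under its centre.

How it is judged:
By the outcome, as a careful person would: the job done as asked, in the order asked, and still so for the second after the job is handed in, while the arm keeps its last pose, push and grip.
It also fails if it takes over 72 s, if anything falls off the work surface, if the arm or the gripper's body presses on something with over 40 N, if the wrist force passes 120 N, or if a joint passes its speed limit or range.

ROBOT

A 6-joint arm with a two-finger parallel gripper is mounted at the origin on a cart in front of the work surface, level with it; the furniture and walls round the work are solid. World frame = base frame: x ahead of the robot, y to its left, z up, the work surface at z = 0. Lengths are in m, angles in degrees, forces in N, time in s.
With the tool pointing down it reaches from about 0.4 to 0.825 m from the base axis. Payload 7 kg.
Tool frame: the origin (TCP) lies midway between the tips of the shut fingers; the grasp point (between the pads) lies 19 mm behind it; z points along the fingers, y is the line along which they close (so a half turn about z gives the same grasp; the last joint's range is limited). The gripper opens to 88 mm and grips with 3 to 60 N. Pads are 19 mm wide; open, the fingers measure 130 mm over their backs; the gripper's body (78 mm by 193 mm) begins 47 mm behind the grasp point.
Start: joints at [93.398, 20.546, 0.682, 0, -70.136, -16.507], TCP at [0.153, 0.657, 0.227] pointing down, gripper open.
Joint ranges: [-176.03, 176.03], [-82.01, 121.73], [-58.28, 71.71], [-173.87, 95.51], [-174.79, -0.11], [-173.66, 173.66]. Speed limits (degrees/s): [136.94, 136.94, 172.46, 180, 180, 180].

INTERFACE

Orientations are given as [roll, pitch, yaw] about the fixed x, y, z axes, in that order (R = Rz(yaw) Ry(pitch) Rx(roll)).
In Python, from plant import ctrl gives the robot as it stands. The module is installed in compiled form; this text tells all that it offers.
- The arm moves only by the tool play_rows, never from a script. Its argument "commands" is a list that holds one entry, the list of rows, each a list of 7 numbers: the turn, a rotation vector about the tool's x, y, z in rad, then the shift along the tool's x, y, z in cm, then the finger opening in cm, from 0 to 8.76. In form: [[[ax, ay, az, x, y, z, grip], ...]]. A call has 1 to 8 rows; each row is the pose to reach, as a shift and turn from the pose commanded when the call began, along the tool's axes at that moment; what a row does not reach only later rows make up. A row lasts 1/12 s, in which the tool goes at most 41.7 mm and 7.16 degrees, less where a joint would pass 70% of its speed; a pose out of reach is approached as far as the arm can. A call with a gripper value outside its range is refused whole. The fingers move at their own pace and stop on an object; the grip force is fixed at half the most. Time passes only in rows, so rows that repeat a pose let the fingers close. It gives the time, the measured TCP pose, the force, the opening and the grip force at its end, in the units of the state.
- ctrl.get_obs(): the state, without advancing time (a new reading comes with each control period).
- ctrl.snapshot(name): name is "scene" or "top" or "wrist"; returns a dict with "color" (480x640x3 uint8, red, green, blue), "camera_matrix" (3x3 intrinsics, pixels), "origin" and "rotation" of the camera in the world; the wrist camera has in their place "hand_eye" (4x4, takes a point from camera to tool coordinates, whose origin is the TCP and whose axes are the flange's). Camera axes: x right, y down, z forward; pixel columns grow to the right and rows downward; lengths in m; the calibration is good to about 2 mm. The wrist camera is an equidistant fisheye: a pixel r from the principal point sees the ray r / f radians off the axis. A picture is of the moment at which its call begins: read the wrist's pose just before it. There is no depth.
- ctrl.close_job(): hands the job in; it is judged then, once.
Trained networks look in a picture, given as the dict that the camera call returned (one of the last four; its "shot" number tells which), for a name from the list of things; names that differ only in an ending like _2 or _b are one class to them, and where a whole thing is asked for, a point or a joint stands for the part that bears it (a point fixed in the world has none). Each returns a list of dicts, best first, with "conf" (0 to 1); they miss things now and then, are a little off and sometimes report something else, mostly with a low value. They report only what shows in the picture. A call takes as long as a camera call.
- ctrl.find_in(picture, name): "bbox" ([left, top, width, height] in pixels, round what is visible of it).
The state is a dict: "clock": time; "joint_pos": joint angles; "qvel": joint speeds; "tau": joint torques, N m; "tool_pos": TCP position; "orientation": TCP orientation; "force": force on the tool from outside, world axes, zero at the start; "moment": the same for the moment, N m; "opening": finger opening in m; "gripper_force": force on a finger pad.
Only numpy, scipy, OpenCV 4.12 (cv2) and the standard library are available. Lean on these libraries where they do the work, as an engineer would, in place of code of your own. Each camera call takes 0.05 s, during which the arm holds its last target. There are 200 camera calls.

## Working session

There is one attempt and no reset: what is moved stays moved. The work goes in short steps, Python scripts to look and compute and a tool call to move; the robot and the scene stay as the last step left them, time stands still between calls to the robot, and variables do not carry over. Pictures are saved under pics/ and viewed, at most 13 in all, crops included, and the job is handed in when it is done.

Besides the shell and the picture viewer there is one more tool, called after "Call:" as name(argument=value, ...), one argument or row to a line, values as JSON. play_rows: Moves the arm, as the interface text tells. Its arguments: {"type":"object","properties":{"commands":{"type":"array","items":{"type":"array","items":{"type":"array","items":{"type":"number"}}}}},"required":["commands"]}

```bash
mkdir -p pics; python3 - <<'E'
from plant import ctrl
import cv2, numpy as np
np.set_printoptions(precision=4,suppress=True)
o=ctrl.get_obs(); print(o)
for n in ("scene","top","wrist"):
    p=ctrl.snapshot(n); cv2.imwrite(f"pics/{n}0.png",p["color"][:,:,::-1])
    print(n,{k:np.array(v).tolist() for k,v in p.items() if k!="color"})
    for t in ("lower_face","big_dowel","upper_half","upper_big_hole","pourer","pourer_grip","pourer_spout","tablet_1","green_tin","cream_tin"):
        print(t,[(d["bbox"],round(d["conf"],2)) for d in ctrl.find_in(p,t)][:3])
E
```

```text
{'clock': 0.0, 'joint_pos': array([ 93.3959,  20.5923,   0.6316,  -0.0219, -70.1379, -16.5052]), 'qvel': array([-0.0538, -0.056 , -0.0054,  0.0483, -0.0216,  0.0282]), 'tau': array([ -0.0008, -58.2729,  29.3063,   6.9971,   0.007 ,  -0.0002]), 'tool_pos': array([0.153 , 0.6569, 0.2256]), 'orientation': array([179.8996,  -0.0083, -13.1167]), 'force': array([ 0.0236, -0.0013,  0.003 ]), 'moment': array([-0.0064,  0.0171,  0.006 ]), 'gripper_force': 0.0, 'opening': 0.08756655301285063}
scene {'camera_matrix': [[563.9677177859991, 0.0, 317.24008468007383], [0.0, 563.9677177859991, 234.2141168557361], [0.0, 0.0, 1.0]], 'origin': [0.12118964254974615, -0.641565096474655, 0.5961549937947995], 'rotation': [-128.58908399463436, -1.2754391742008273, -38.43254035937953], 'shot': 1}
lower_face [([191.2, 200.9, 94.2, 70.8], 0.83), ([361.0, 248.8, 81.3, 74.4], 0.45)]
big_dowel [([193.4, 195.5, 96.7, 75.2], 0.73)]
upper_half [([216.6, 311.9, 115.7, 86.1], 0.63)]
upper_big_hole [([222.2, 312.6, 109.8, 88.6], 0.59)]
pourer [([368.5, 247.7, 75.2, 74.8], 0.59)]
pourer_grip [([366.3, 248.0, 74.5, 74.2],
[... 1105 characters left out ...]
127.9, 33.3, 37.3], 0.64)]
cream_tin [([363.2, 123.3, 38.9, 46.4], 0.87), ([351.9, 191.4, 64.4, 38.7], 0.34)]
wrist {'camera_matrix': [[371.64829954431775, 0.0, 321.20731187515383], [0.0, 371.64829954431775, 233.74109919779704], [0.0, 0.0, 1.0]], 'hand_eye': [[0.0005824947236944899, -0.9664660924083353, -0.2567935998518291, 0.06872394185831719], [0.9999995718350465, 0.0003783144347298799, 0.0008445163780595313, -0.0011927380742307037], [-0.000719047718307804, -0.25679398182814367, 0.9664658989675874, -0.15742230520036823], [0.0, 0.0, 0.0, 1.0]], 'shot': 3}
lower_face []
big_dowel []
upper_half []
upper_big_hole []
pourer []
pourer_grip []
pourer_spout []
tablet_1 []
green_tin []
cream_tin []
```

```bash
python3 - <<'E'
import cv2
a=cv2.imread("pics/top0.png")[110:390,180:440]
cv2.imwrite("pics/topc.png",cv2.resize(a,None,fx=2.14,fy=2.14,interpolation=cv2.INTER_CUBIC))
E
```

```text
(no output)
```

View pics/scene0.png

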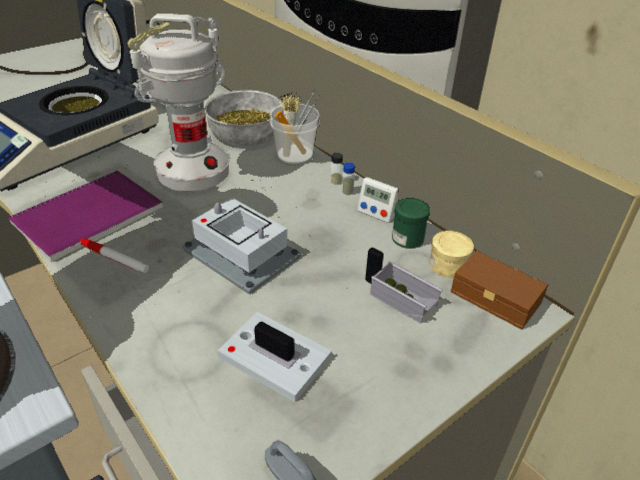

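View pics/topc.png

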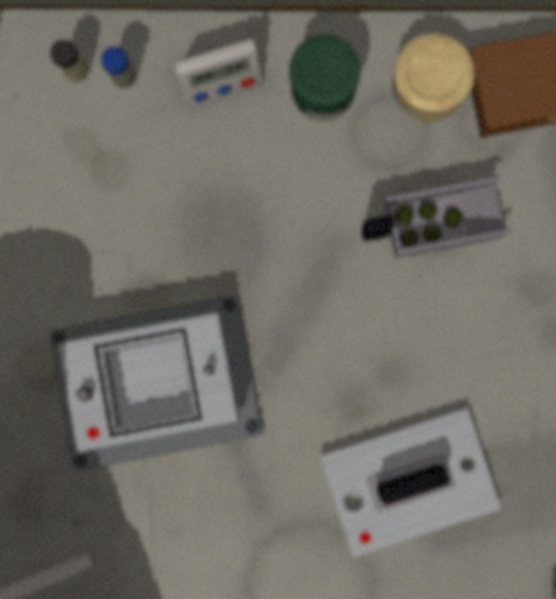

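The top view shows the lower half at crop (150,385), the upper half at (410,480) with its red dot at lower left, and the pourer at (440,220), tab to the left and front to the right. The tablets sit at the back of the pourer.

```bash
cat > h.py <<'E'
import numpy as np, cv2
from scipy.spatial.transform import Rotation as Rot
np.set_printoptions(precision=4,suppress=True)
def rpy(o): return Rot.from_euler('xyz',o,degrees=True).as_matrix()
def ray(p,uv,obs=None):
    K=np.array(p["camera_matrix"]); x=(uv[0]-K[0,2])/K[0,0]; y=(uv[1]-K[1,2])/K[1,1]
    if "hand_eye" in p:
        r=np.hypot(x,y); d=np.array([np.sinc(r/np.pi)*x,np.sinc(r/np.pi)*y,np.cos(r)])
        H=np.array(p["hand_eye"]); R=rpy(obs["orientation"])
        return R@H[:3,3]+obs["tool_pos"], R@H[:3,:3]@d
    return np.array(p["origin"]), rpy(p["rotation"])@np.array([x,y,1])
def toz(p,uv,z,obs=None):
    o,d=ray(p,uv,obs); return o+d*(z-o[2])/d[2]
def proj(p,X,obs=None):
    K=np.array(p["camera_matrix"]); X=np.atleast_2d(X)
    if "hand_eye" in p:
        H=np.array(p["hand_eye"]); T=(X-obs["tool_pos"])@rpy(obs["orientation"]); c=(T-H[:3,3])@H[:3,:3]
        n=np.linalg.norm(c[:,:2],axis=1); s=np.arctan2(n,c[:,2])/n
        return c[:,:2]*s[:,None]*K[0,0]+K[:2,2]
    c=(X-np.array(p["origin"]))@rpy(p["rotation"]); return c[:,:2]/c[:,2:]*K[0,0]+K[:2,2]
def reds(im):
    a=im.astype(int); m=((a[...,0]>130)&(a[...,1]<80)&(a[...,2]<80)).astype(np.uint8)
    n,_,s,c=cv2.connectedComponentsWithStats(m); return [(c[i],s[i,4]) for i in range(1,n) if s[i,4]>=4]
E
python3 - <<'E'
from h import *
from plant import ctrl
t=ctrl.snapshot("top"); s=ctrl.snapshot("scene")
for p in(t,s):
    print([(c.round(1).tolist(),int(a)) for c,a in reds(p["color"])])
f=lambda u,v:(180+u/2.14-.25,110+v/2.14-.25)
for nm,z,L in [("low",.06,[(62,343),(221,312),(238,420),(76,452),(93,433)]),("up",.014,[(322,452),(468,403),(500,509),(355,556),(365,538),(353,503),(467,465)]),
  ("upbar",.05,[(376,483),(447,464),(450,485),(380,504)]),("tabtop",.064,[(363,220),(391,215),(391,232),(363,240)]),("pour rim",.034,[(387,196),(494,180),(507,228),(398,256)]),("tins",.06,[(325,65),(433,70)])]:
    print(nm); print(np.array([toz(t,f(*q),z) for q in L])[:,:2])
for nm,z,uv in[("low",.06,(203,220)),("up",.014,(231.5,349))]: print(nm,toz(s,uv,z))
E
```

```text
[([222.9, 311.7], 18), ([350.4, 360.6], 13), ([153.2, 400.9], 12)]
[([281.7, 118.7], 38), ([183.6, 118.2], 5), ([179.0, 130.6], 169), ([210.7, 161.2], 31), ([167.2, 163.0], 5), ([383.3, 212.9], 31), ([203.2, 220.0], 16), ([84.6, 241.7], 61), ([231.0, 348.6], 31)]
low
[[ 0.4948  0.0364]
 [ 0.5192 -0.0857]
 [ 0.4365 -0.0995]
 [ 0.4116  0.0241]
 [ 0.4261  0.0113]]
up
[[ 0.41   -0.1646]
 [ 0.4496 -0.2816]
 [ 0.3657 -0.3065]
 [ 0.3282 -0.1911]
 [ 0.3423 -0.199 ]
 [ 0.3698 -0.1894]
 [ 0.4003 -0.2805]]
upbar
[[ 0.3885 -0.2057]
 [ 0.4033 -0.2604]
 [ 0.3872 -0.2626]
 [ 0.3725 -0.2088]]
tabtop
[[ 0.5906 -0.1949]
 [ 0.5946 -0.2165]
 [ 0.5814 -0.2165]
 [ 0.5751 -0.1949]]
pour rim
[[ 0.6139 -0.2155]
 [ 0.6271 -0.3008]
 [ 0.5886 -0.3109]
 [ 0.5658 -0.2242]]
tins
[[ 0.7133 -0.1653]
 [ 0.7096 -0.2498]]
low [0.4275 0.0124 0.06  ]
up [ 0.3445 -0.1998  0.014 ]
```

```bash
cat >> h.py <<'E'
def row(obs,pos,rpy_t):
    R=rpy(obs["orientation"]); w=Rot.from_matrix(R.T@rpy(rpy_t)).as_rotvec()
    return np.round(np.r_[w,R.T@(np.array(pos)-obs["tool_pos"])*100],3).tolist()
def go(pos,yaw,tilt=0):
    """tool-down yaw, then tilt about pourer y (front down) ; pourer x = tool x"""
    from plant import ctrl
    R=Rot.from_euler('z',yaw,degrees=True)*Rot.from_euler('y',tilt,degrees=True)*Rot.from_euler('x',180,degrees=True)
    o=ctrl.get_obs(); print("t",o["clock"],"pos",o["tool_pos"],"rpy",o["orientation"],"q",o["joint_pos"].round(1),"F",o["force"].round(1),"op",round(o["opening"],4),o["gripper_force"])
    print(row(o,pos,R.as_euler('xyz',degrees=True)))
E
python3 - <<'E'
from h import *
from plant import ctrl
s=ctrl.snapshot("scene")
for n,uv in[("grinder base",(192,185)),("bowl",(242,140)),("cup",(293,160)),("notebook far",(110,175)),("notebook near",(65,255)),("wallfoot",(400,185)),("pen",(147,268))]: print(n,toz(s,uv,0))
# grinder top height: ray above its base xy
g=toz(s,(192,180),0)
for z in (.1,.2,.25,.3,.35,.4): print(z,proj(s,[g[0],g[1],z]))
# wrist check
d0=Rot.from_euler
ry=lambda a:d0('y',a,degrees=True); rx=lambda a:d0('x',a,degrees=True); rz=lambda a:d0('z',a,degrees=True)
for s4 in(1,-1):
    f=lambda q1,sl,q4,q5,q6: rz(q1)*ry(sl)*rx(s4*q4)*ry(-q5)*rx(-q6)
    q=[93.398,19.864,0,-70.136,-16.507]
    T=f(*q).inv()*Rot.from_euler('xyz',[180,0,-13.109],degrees=True)
    for yaw in(-78.7,101.3):
        for tilt in(0,45,85):
            tt=tilt if yaw<0 else -tilt
            R=rz(yaw)*ry(tt)*rx(180)
            M=(rz(-30 if tilt>40 else -20)*ry(30)).inv()*R*T.inv() # = rx(s4 q4) ry(-q5) rx(-q6)
            a=M.as_euler('XYX',degrees=True); print(s4,yaw,tilt,np.array([s4*a[0],-a[1],-a[2]]),np.array([s4*(a[0]-180),a[1],-(a[2]-180)]))
E
```

```text
grinder base [0.4994 0.1939 0.    ]
bowl [0.6678 0.2839 0.    ]
cup [0.7066 0.1539 0.    ]
notebook far [0.3904 0.3176 0.    ]
notebook near [0.2406 0.1354 0.    ]
wallfoot [ 0.8169 -0.0412  0.    ]
pen [0.3307 0.0287 0.    ]
0.1 [[185.5419 133.2451]]
0.2 [[178.2382  80.3687]]
0.25 [[174.2157  51.2465]]
0.3 [[169.9114  20.0843]]
0.35 [[165.2946 -13.34  ]]
0.4 [[160.33   -49.2821]]
1 -78.7 0 [  0.  -60.   31.3] [-180.    60.   211.3]
1 -78.7 45 [ 32.1343 -92.9012  49.3491] [-147.8657   92.9012  229.3491]
1 -78.7 85 [  61.6259 -121.7238   40.1024] [-118.3741  121.7238  220.1024]
1 101.3 0 [  -0.   -60.  -148.7] [-180.    60.    31.3]
1 101.3 45 [  32.1343  -92.9012 -130.6509] [-147.8657   92.9012   49.3491]
1 101.3 85 [  61.6259 -121.7238 -139.8976] [-118.3741  121.7238   40.1024]
-1 -78.7 0 [ -0.  -60.   31.3] [180.   60.  211.3]
-1 -78.7 45 [-32.1343 -92.9012  49.3491] [147.8657  92.9012 229.3491]
-1 -78.7 85 [ -61.6259 -121.7238   40.1024] [118.3741 121.7238 220.1024]
-1 101.3 0 [   0.   -60.  -148.7] [180.   60.   31.3]
-1 101.3 45 [ -32.1343  -92.9012 -130.6509] [147.8657  92.9012  49.3491]
-1 101.3 85 [ -61.6259 -121.7238 -139.8976] [118.3741 121.7238  40.1024]
```

```bash
python3 -c "
from h import *
go([.30,.42,.42],-30);go([.42,.05,.42],-78)"
```

```text
t 1.8 pos [0.1531 0.6574 0.2265] rpy [179.9964  -0.0011 -13.109 ] q [ 93.4  20.5   0.7   0.  -70.1 -16.5] F [ 0.1 -0.5 -0.3] op 0.0876 0.0
[0.0, -0.0, 0.295, 19.69, 19.788, -19.345]
t 1.8 pos [0.1531 0.6574 0.2265] rpy [179.9964  -0.0011 -13.109 ] q [ 93.4  20.5   0.7   0.  -70.1 -16.5] F [ 0.1 -0.5 -0.3] op 0.0876 0.0
[0.0, -0.0, 1.133, 39.769, 53.103, -19.343]
```

Call:
play_rows(
  commands=[
    [[0,0,0,3,3,-10,8.76],[0,0,0.1,8,8,-16,8.76],[0,0,0.2,14,14,-19.3,8.76],[0,0,0.3,19,19,-19.3,8.76],[0,0,0.4,22,22.5,-19.3,8.76],[0,0,0.5,24,26,-19.3,8.76],[0,0,0.6,26,29.5,-19.3,8.76],[0,0,0.7,28,33,-19.3,8.76]],
  ],
)

```text
clock: 2.47
tool_pos: [0.2861, 0.4182, 0.3884]
orientation: [-179.9, 0.0, -53.5]
force: [1.3, 0.5, 0.5]
opening: 0.0874
gripper_force: 0.0
```

```bash
python3 -c "
from h import *
go([.42,.05,.42],-78);go([.585,-.206,.22],-78)"
```

```text
t 2.4667 pos [0.2861 0.4182 0.3884] rpy [-179.9297    0.0436  -53.4906] q [ 77.9   0.6  -3.6   0.  -85.7 -41.4] F [1.3 0.5 0.5] op 0.0874 0.0
[-0.001, 0.001, 0.428, 37.558, 11.135, -3.201]
t 2.4667 pos [0.2861 0.4182 0.3884] rpy [-179.9297    0.0436  -53.4906] q [ 77.9   0.6  -3.6   0.  -85.7 -41.4] F [1.3 0.5 0.5] op 0.0874 0.0
[-0.001, 0.001, 0.428, 67.966, 13.129, 16.774]
```

Call:
play_rows(
  commands=[
    [[0,0,0.1,4,1.2,-3,8.76],[0,0,0.2,8,2.4,-3,8.76],[0,0,0.3,12,3.6,-3,8.76],[0,0,0.43,16,4.8,-3,8.76],[0,0,0.43,20,6,-3,8.76],[0,0,0.43,24,7.2,-3,8.76],[0,0,0.43,28,8.4,-3,8.76],[0,0,0.43,32,9.5,-3,8.76]],
  ],
)

```text
clock: 3.13
tool_pos: [0.3976, 0.1125, 0.418]
orientation: [-179.9, 0.1, -77.8]
force: [1.4, 0.5, -0.4]
opening: 0.088
gripper_force: 0.0
```

```bash
python3 -c "
from h import *
go([.585,-.206,.22],-78)"
```

```text
t 3.1333 pos [0.3976 0.1125 0.418 ] rpy [-179.9032    0.057   -77.812 ] q [ 43.5  -9.4  -8.9   0.  -90.3 -31.3] F [ 1.4  0.5 -0.4] op 0.088 0.0
[-0.002, 0.001, 0.003, 35.107, -11.557, 19.784]
```

Call:
play_rows(
  commands=[
    [[0,0,0,4,-1.3,0,8.76],[0,0,0,8,-2.6,0,8.76],[0,0,0,12,-3.9,0,8.76],[0,0,0,16,-5.3,0,8.76],[0,0,0,20,-6.6,0,8.76],[0,0,0,23.5,-7.8,2,8.76],[0,0,0,27,-9,4.5,8.76],[0,0,0,30,-10,7,8.76]],
  ],
)

```text
clock: 3.8
tool_pos: [0.5581, -0.1572, 0.3496]
orientation: [-179.9, -0.0, -77.9]
force: [0.3, 1.1, 0.6]
opening: 0.0873
gripper_force: 0.0
```

Call:
play_rows(
  commands=[
    [[0,0,0,2.5,-0.8,3,8.76],[0,0,0,5,-1.5,6,8.76],[0,0,0,5,-1.5,9,8.76],[0,0,0,5,-1.5,12,8.76],[0,0,0,5,-1.5,12.7,8.76],[0,0,0,5,-1.5,12.7,8.76],[0,0,0,5,-1.5,12.7,8.76]],
  ],
)

```text
clock: 4.38
tool_pos: [0.5829, -0.2007, 0.2242]
orientation: [-180.0, -0.1, -77.8]
force: [0.2, -0.3, 1.2]
opening: 0.0875
gripper_force: 0.0
```

```bash
python3 - <<'E'
from h import *
from plant import ctrl
o=ctrl.get_obs(); p=ctrl.snapshot("wrist"); cv2.imwrite("pics/w1.png",p["color"][:,:,::-1])
# predicted pourer outline
yaw=-78;g=np.array([.5854,-.2057,0]);R=rpy([0,0,yaw])
M=np.array([[-67,6,64],[-43,6,64],[-43,-6,64],[-67,-6,64],[-43,23,34],[47,23,34],[47,-23,34],[-43,-23,34]])/1e3-[-.055,0,0]
print(proj(p,M@R.T+g,o).round(1))
go([.5854,-.2057,.15],-78)
E
```

```text
[[313.1 223.1]
 [313.1 196.1]
 [327.  196.1]
 [326.8 223.1]
 [295.9 191.1]
 [295.6  95.6]
 [345.5  95.8]
 [344.5 191.3]]
t 4.4333 pos [ 0.5834 -0.2007  0.2252] rpy [-179.8459   -0.0875  -77.804 ] q [ -0.8  15.1  -7.3   0.1 -67.4  13. ] F [ 0.2  0.2 -0.3] op 0.0876 0.0
[-0.003, -0.002, 0.003, 0.522, -0.067, 7.517]
```

View pics/w1.png

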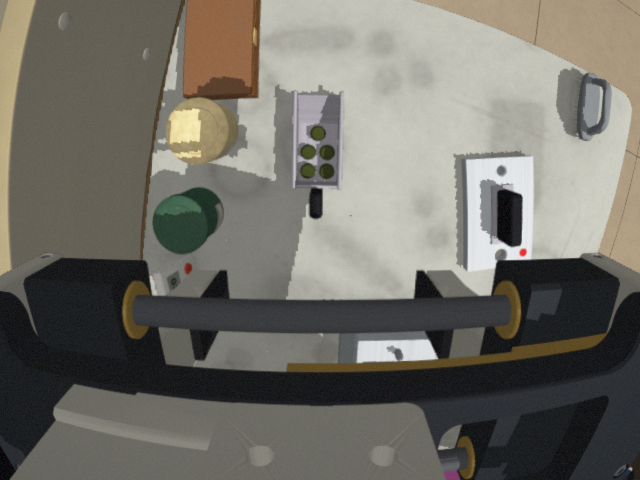

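The wrist view shows the pourer tab at (317,204) and its trough spanning x 293–343, y 92–187. Both are about 3 mm from the predicted positions. The tablets are at the back of the trough.

```bash
python3 - <<'E'
from h import *
from plant import ctrl
o=ctrl.get_obs(); p=ctrl.snapshot("wrist")
c=p["color"]; crop=c[180:228,300:335].max(axis=2)
ys,xs=np.where(crop<60); print(xs.min()+300,xs.max()+300,ys.min()+180,ys.max()+180,len(xs))
for uv,z in[((316.5,204),.064),((xs.mean()+300,ys.mean()+180),.06),((293,187),.034),((342,187),.034),((343,93),.034),((293,92),.034)]: print(uv,toz(p,uv,z,o))
print("upper",[toz(p,q,z,o) for q,z in[((522.7,252.5),.014),((502,170),.014),((501,255),.014)]])
E
```

```text
311 322 188 217 338
(316.5, 204) [ 0.5903 -0.2097  0.064 ]
(np.float64(316.4940828402367), np.float64(202.50591715976333)) [ 0.5904 -0.2103  0.06  ]
(293, 187) [ 0.6147 -0.2157  0.034 ]
(342, 187) [ 0.5695 -0.2255  0.034 ]
(343, 93) [ 0.5878 -0.3124  0.034 ]
(293, 92) [ 0.6332 -0.3036  0.034 ]
upper [array([ 0.3456, -0.1991,  0.014 ]), array([ 0.4034, -0.2819,  0.014 ]), array([ 0.3737, -0.1905,  0.014 ])]
```

```bash
python3 -c "
from h import *
go([.589,-.2085,.027],-78)"
```

```text
t 4.4833 pos [ 0.5836 -0.2005  0.2255] rpy [-179.7925   -0.0888  -77.8044] q [ -0.8  15.   -7.3   0.  -67.4  13. ] F [ 0.2  0.4 -0. ] op 0.0879 0.0
[-0.004, -0.002, 0.003, 0.862, -0.29, 19.849]
```

Call:
play_rows(
  commands=[
    [[0,0,0,0.86,-0.3,3,8.76],[0,0,0,0.86,-0.3,6,8.76],[0,0,0,0.86,-0.3,9,8.76],[0,0,0,0.86,-0.3,12,8.76],[0,0,0,0.86,-0.3,15,8.76],[0,0,0,0.86,-0.3,17.5,8.76],[0,0,0,0.86,-0.3,19.2,8.76],[0,0,0,0.86,-0.3,19.8,8.76]],
  ],
)

```text
clock: 5.15
tool_pos: [0.5869, -0.208, 0.0238]
orientation: [179.9, 0.0, -77.8]
force: [-0.2, -0.3, 0.4]
opening: 0.0871
gripper_force: 0.0
```

Call:
play_rows(
  commands=[
    [[0,0,0,0,0,0,6],[0,0,0,0,0,0,4],[0,0,0,0,0,0,2],[0,0,0,0,0,0,0.8],[0,0,0,0,0,0,0.5],[0,0,0,0,0,0,0.5],[0,0,0,0,0,0,0.5],[0,0,0,0,0,0,0.5]],
  ],
)

```text
clock: 5.82
tool_pos: [0.5871, -0.2084, 0.025]
orientation: [-180.0, -0.0, -77.9]
force: [1.0, 0.3, -0.4]
opening: 0.0399
gripper_force: 0.0
```

Call:
play_rows(
  commands=[
    [[0,0,0,0,0,0,0],[0,0,0,0,0,0,0],[0,0,0,0,0,0,0],[0,0,0,0,0,0,0],[0,0,0,0,0,0,0],[0,0,0,0,0,0,0],[0,0,0,0,0,0,0],[0,0,0,0,0,0,0]],
  ],
)

```text
clock: 6.48
tool_pos: [0.587, -0.2084, 0.0247]
orientation: [-180.0, -0.0, -77.9]
force: [0.6, 0.0, -1.2]
opening: 0.0118
gripper_force: 29.9
```

Call:
play_rows(
  commands=[
    [[0,0,0,0,0,-0.7,0],[0,0,0,0,0,-2,0],[0,0,0,0,0,-4,0],[0,0,0,0,0,-6.5,0],[0,0,0,0,0,-9,0],[0,0,0,0,0,-11,0],[0,0,0,0,0,-12.5,0],[0,0,0,0,0,-13,0]],
  ],
)

```text
clock: 7.15
tool_pos: [0.5881, -0.2087, 0.1581]
orientation: [-179.8, -0.1, -77.8]
force: [0.4, -0.2, -1.3]
opening: 0.012
gripper_force: 29.9
```

```bash
cat >> h.py <<'E'
LC=np.array([.4665,-.0305]); LY=11.3
def low(x,y): 
    c,s=np.cos(np.radians(LY)),np.sin(np.radians(LY)); return LC+[c*x-s*y,s*x+c*y]
def pour(yl,zlip,th,yaw=-78.7,goff=0.046-0.019,gx=-.055,xl=0):
    """TCP pose so that the lip is at lower-frame (xl,yl), height zlip, tilt th"""
    R=Rot.from_euler('z',yaw,degrees=True)*Rot.from_euler('y',th,degrees=True)
    return np.r_[low(xl,yl),zlip]+R.apply([gx-.047,0,goff-.015])
E
python3 - <<'E'
from h import *
from plant import ctrl
import h
t=ctrl.snapshot("top"); w=ctrl.get_obs(); p=ctrl.snapshot("wrist")
a=np.hstack([cv2.resize(p["color"][60:240,240:400],None,fx=2.2,fy=2.2),cv2.resize(t["color"][160:340,190:440],None,fx=1.6,fy=1.6)[:396] if 0 else cv2.resize(t["color"][160:340,190:440],(440,396))])
cv2.imwrite("pics/g1.png",a[:,:,::-1])
for yl,z,th in[(.012,.125,0),(.012,.10,40),(.014,.078,70),(.016,.072,88)]:
    X=pour(yl,z,th); print(yl,z,th,X); go(X,-78.7,th)
E
```

```text
0.012 0.125 0 [0.4442 0.0813 0.137 ]
t 7.25 pos [ 0.5873 -0.2084  0.1559] rpy [-179.8867   -0.0235  -77.8579] q [ -1.6  18.7 -11.8  -0.  -59.5  13.8] F [ 0.1 -0.8 -1.6] op 0.012 29.920159578323364
[-0.002, -0.0, 0.015, -31.33, 7.908, 1.863]
0.012 0.1 40 [0.4503 0.0503 0.1748]
t 7.25 pos [ 0.5873 -0.2084  0.1559] rpy [-179.8867   -0.0235  -77.8579] q [ -1.6  18.7 -11.8  -0.  -59.5  13.8] F [ 0.1 -0.8 -1.6] op 0.012 29.920159578323364
[0.003, -0.699, 0.015, -28.171, 7.947, -1.911]
0.014 0.078 70 [0.4591 0.0064 0.178 ]
t 7.25 pos [ 0.5873 -0.2084  0.1559] rpy [-179.8867   -0.0235  -77.8579] q [ -1.6  18.7 -11.8  -0.  -59.5  13.8] F [ 0.1 -0.8 -1.6] op 0.012 29.920159578323364
[0.007, -1.222, 0.014, -23.69, 8.012, -2.229]
0.016 0.072 88 [ 0.465  -0.0231  0.1744]
t 7.25 pos [ 0.5873 -0.2084  0.1559] rpy [-179.8867   -0.0235  -77.8579] q [ -1.6  18.7 -11.8  -0.  -59.5  13.8] F [ 0.1 -0.8 -1.6] op 0.012 29.920159578323364
[0.01, -1.536, 0.013, -20.687, 8.057, -1.868]
```

View pics/g1.png

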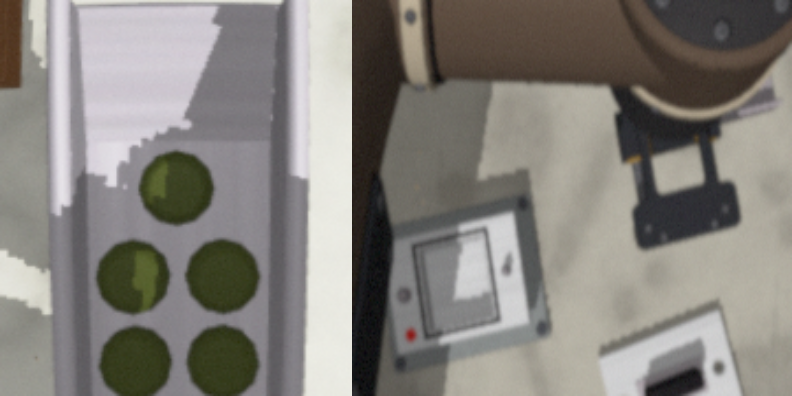

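Call:
play_rows(
  commands=[
    [[0,0,0,-0.3,0.1,-0.3,0],[0,0,0,-1,0.3,-0.8,0],[0,0,0,-2.1,0.6,-1.3,0],[0,0,0,-3.5,1,-1.8,0],[0,0,0,-5.1,1.5,-2,0],[0,0,0,-6.8,2,-2,0],[0,0,0,-8.5,2.5,-2,0],[0,0,0,-10.2,3,-2,0]],
  ],
)

```text
clock: 7.92
tool_pos: [0.535, -0.1133, 0.175]
orientation: [-180.0, 0.0, -77.8]
force: [0.2, 0.6, -0.3]
opening: 0.0117
gripper_force: 29.9
```

Call:
play_rows(
  commands=[
    [[0,0,0,-1.7,0.5,0,0],[0,0,0,-3.4,1,0,0],[0,-0.03,0,-5.1,1.5,-0.3,0],[0,-0.07,0,-6.8,2,-0.6,0],[0,-0.12,0,-8.5,2.5,-1,0],[0,-0.17,0,-10.2,3,-1.4,0],[0,-0.23,0,-11.8,3.5,-1.8,0],[0,-0.29,0,-13.2,4,-2.2,0]],
  ],
)

```text
clock: 8.58
tool_pos: [0.4681, 0.0079, 0.1977]
orientation: [-179.9, 16.8, -77.7]
force: [0.7, -0.2, -0.9]
opening: 0.012
gripper_force: 29.9
```

```bash
sed -i 's/goff=0.046-0.019/goff=0.025/' h.py; python3 - <<'E'
from h import *
for yl,z,th in[(.012,.115,30),(.012,.10,45)]:
    X=pour(yl,z,th); print(yl,z,th,X); go(X,-78.7,th)
E
```

```text
0.012 0.115 30 [0.4478 0.063  0.1747]
t 8.5833 pos [0.4681 0.0079 0.1977] rpy [-179.9474   16.7863  -77.7123] q [ 10.    6.1 -17.1 -18.1 -68.4   9.3] F [ 0.7 -0.2 -0.9] op 0.012 29.921393394470215
[0.006, -0.231, 0.016, -4.905, 0.808, 3.883]
0.012 0.1 45 [0.4514 0.0451 0.1792]
t 8.5833 pos [0.4681 0.0079 0.1977] rpy [-179.9474   16.7863  -77.7123] q [ 10.    6.1 -17.1 -18.1 -68.4   9.3] F [ 0.7 -0.2 -0.9] op 0.012 29.921393394470215
[0.008, -0.492, 0.015, -3.286, 0.839, 2.92]
```

Call:
play_rows(
  commands=[
    [[0,-0.05,0.01,-0.8,0.2,0.2,0],[0,-0.1,0.01,-1.6,0.4,0.8,0],[0,-0.16,0.01,-2.4,0.6,1.5,0],[0,-0.22,0.01,-3,0.8,2.1,0],[0,-0.28,0.015,-3.5,0.8,2.6,0],[0,-0.34,0.015,-3.8,0.8,2.9,0],[0,-0.34,0.015,-3.8,0.8,2.9,0]],
  ],
)

```text
clock: 9.17
tool_pos: [0.4507, 0.0482, 0.1786]
orientation: [179.3, 36.3, -79.1]
force: [-0.6, -0.4, -1.5]
opening: 0.0117
gripper_force: 29.9
```

```bash
python3 - <<'E'
from h import *
from plant import ctrl
for yl,z,th in[(.012,.10,45),(.013,.085,55),(.014,.075,65),(.015,.072,75),(.016,.07,85)]:
    X=pour(yl,z,th); print(yl,z,th,X); go(X,-78.7,th)
t=ctrl.snapshot("scene"); w=ctrl.get_obs(); p=ctrl.snapshot("wrist")
a=np.hstack([p["color"][60:300,160:480],t["color"][60:300,120:440]])
cv2.imwrite("pics/g2.png",cv2.resize(a,(800,300))[:,:,::-1])
E
```

```text
0.012 0.1 45 [0.4514 0.0451 0.1792]
t 9.1667 pos [0.4507 0.0482 0.1786] rpy [179.2602  36.3121 -79.0989] q [ -1.8  12.8 -12.8 -36.1 -77.3  25.2] F [-0.6 -0.4 -1.5] op 0.0117 29.919425547122955
[0.008, -0.152, -0.006, 0.218, -0.004, -0.239]
0.013 0.085 55 [0.4541 0.0316 0.1743]
t 9.1667 pos [0.4507 0.0482 0.1786] rpy [179.2602  36.3121 -79.0989] q [ -1.8  12.8 -12.8 -36.1 -77.3  25.2] F [-0.6 -0.4 -1.5] op 0.0117 29.919425547122955
[0.008, -0.326, -0.007, 1.616, -0.008, -0.657]
0.014 0.075 65 [0.4571 0.0166 0.1717]
t 9.1667 pos [0.4507 0.0482 0.1786] rpy [179.2602  36.3121 -79.0989] q [ -1.8  12.8 -12.8 -36.1 -77.3  25.2] F [-0.6 -0.4 -1.5] op 0.0117 29.919425547122955
[0.007, -0.501, -0.008, 3.001, -0.01, -1.35]
0.015 0.072 75 [0.4603 0.0006 0.1731]
t 9.1667 pos [0.4507 0.0482 0.1786] rpy [179.2602  36.3121 -79.0989] q [ -1.8  12.8 -12.8 -36.1 -77.3  25.2] F [-0.6 -0.4 -1.5] op 0.0117 29.919425547122955
[0.007, -0.675, -0.008, 4.23, -0.007, -2.432]
0.016 0.07 85 [ 0.4636 -0.0159  0.1725]
t 9.1667 pos [0.4507 0.0482 0.1786] rpy [179.2602  36.3121 -79.0989] q [ -1.8  12.8 -12.8 -36.1 -77.3  25.2] F [-0.6 -0.4 -1.5] op 0.0117 29.919425547122955
[0.006, -0.85, -0.009, 5.622, -0.007, -3.377]
```

View pics/g2.png

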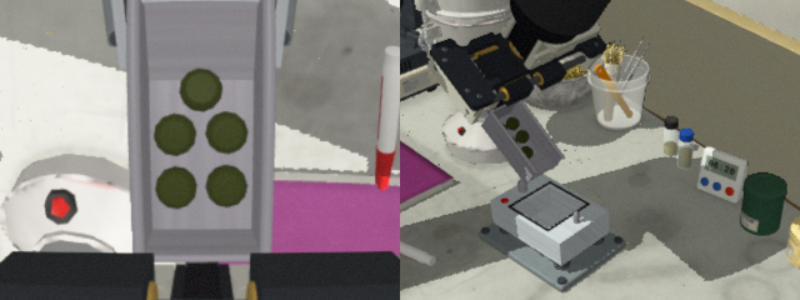

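The wrist view shows all five tablets still on the floor at 36° tilt. In the scene view the lip is above the back-left part of the cell.

```bash
python3 - <<'E'
from h import *
from plant import ctrl
s=ctrl.snapshot("scene"); o=ctrl.get_obs()
R=rpy(o["orientation"])@rpy([180,0,0])
# lip ends, rim-front corners via TCP: pourer frame TCP at (-.055,0,.025)
for q in([.047,.023,.015],[.047,-.023,.015],[.047,.023,.034],[.047,-.023,.034]):
    X=o["tool_pos"]+R@(np.array(q)-[-.055,0,.025]); u=proj(s,X)[0]
    d=X[:2]-LC; c,sn=np.cos(np.radians(LY)),np.sin(np.radians(LY))
    print(X,u,((u-[120,60])*1.25+[400,0]).round(),"lower:",c*d[0]+sn*d[1],-sn*d[0]+c*d[1])
E
```

```text
[ 0.4891 -0.0231  0.1119] [246.9173 189.4725] [559. 162.] lower: 0.023626578904729825 0.0028526077212273
[ 0.444  -0.0322  0.1122] [224.383  202.3341] [530. 178.] lower: -0.022372278130753136 0.00278241950955355
[ 0.4914 -0.034   0.1273] [251.6403 183.7072] [565. 155.] lower: 0.02374943572978149 -0.008307378058144988
[ 0.4463 -0.0431  0.1276] [228.853  196.6074] [536. 171.] lower: -0.022249421305701414 -0.008377566269818748
```

Call:
play_rows(
  commands=[
    [[0,-0.08,0,0.1,0,-0.1,0],[0,-0.15,0,0.2,0,-0.2,0],[0,-0.24,0,0.9,0,-0.4,0],[0,-0.33,-0.007,1.6,0,-0.65,0],[0,-0.42,-0.007,2.3,0,-1,0],[0,-0.5,-0.008,3,0,-1.35,0],[0,-0.5,-0.008,3,0,-1.35,0]],
  ],
)

```text
clock: 9.9
tool_pos: [0.4576, 0.0148, 0.17]
orientation: [178.9, 65.1, -79.4]
force: [0.2, -0.8, -1.8]
opening: 0.0116
gripper_force: 29.9
```

```bash
python3 - <<'E'
from h import *
from plant import ctrl
for yl,z,th in[(.015,.072,75),(.016,.07,85),(.016,.07,90)]:
    X=pour(yl,z,th); print(yl,z,th,X); go(X,-78.7,th)
p=ctrl.snapshot("wrist")
print([(d["bbox"],round(d["conf"],2)) for d in ctrl.find_in(p,"tablet_1")])
E
```

```text
0.015 0.072 75 [0.4603 0.0006 0.1731]
t 9.9 pos [0.4576 0.0148 0.17  ] rpy [178.9471  65.0506 -79.3663] q [-20.1  30.8  -3.7 -51.2 -98.9  44.4] F [ 0.2 -0.8 -1.8] op 0.0116 29.919809103012085
[0.007, -0.174, -0.006, 0.328, 0.027, -1.436]
0.016 0.07 85 [ 0.4636 -0.0159  0.1725]
t 9.9 pos [0.4576 0.0148 0.17  ] rpy [178.9471  65.0506 -79.3663] q [-20.1  30.8  -3.7 -51.2 -98.9  44.4] F [ 0.2 -0.8 -1.8] op 0.0116 29.919809103012085
[0.007, -0.348, -0.006, 1.094, 0.035, -2.934]
0.016 0.07 90 [ 0.4653 -0.0246  0.172 ]
t 9.9 pos [0.4576 0.0148 0.17  ] rpy [178.9471  65.0506 -79.3663] q [-20.1  30.8  -3.7 -51.2 -98.9  44.4] F [ 0.2 -0.8 -1.8] op 0.0116 29.919809103012085
[0.007, -0.435, -0.007, 1.515, 0.039, -3.723]
[([328.0, 100.6, 37.7, 30.7], 0.92), ([282.2, 50.5, 40.4, 33.3], 0.89), ([287.4, 86.7, 37.9, 34.1], 0.71), ([329.3, 53.1, 39.9, 36.6], 0.56)]<sys>:0: UserWarning: Gimbal lock detected. Setting third angle to zero since it is not possible to uniquely determine all angles.
```

Call:
play_rows(
  commands=[
    [[0,-0.06,0,0.1,0,-0.5,0],[0,-0.12,0,0.2,0,-1,0],[0,-0.17,0,0.3,0,-1.4,0],[0,-0.23,0,0.6,0,-1.9,0],[0,-0.29,0,0.8,0,-2.4,0],[0,-0.35,0,1.1,0,-2.9,0],[0,-0.35,0,1.1,0,-2.9,0],[0,-0.35,0,1.1,0,-2.9,0]],
  ],
)

```text
clock: 10.67
tool_pos: [0.4648, -0.0134, 0.1756]
orientation: [179.5, 84.6, -78.8]
force: [0.9, 0.4, -0.2]
opening: 0.0117
gripper_force: 29.9
```

```bash
python3 - <<'E'
from h import *
from plant import ctrl
for yl,z,th in[(.016,.07,89)]:
    X=pour(yl,z,th); print(yl,z,th,X); go(X,-78.7,th)
p=ctrl.snapshot("wrist")
print([(d["bbox"],round(d["conf"],2)) for d in ctrl.find_in(p,"tablet_1")])
s=ctrl.snapshot("scene")
print([(d["bbox"],round(d["conf"],2)) for d in ctrl.find_in(s,"tablet_1")])
a=np.hstack([p["color"][0:300,160:480],s["color"][100:400,120:440]])
cv2.imwrite("pics/g3.png",cv2.resize(a,(800,375))[:,:,::-1])
E
```

```text
0.016 0.07 89 [ 0.465  -0.0229  0.1722]
t 10.6667 pos [ 0.4648 -0.0134  0.1756] rpy [179.4566  84.5939 -78.7842] q [ -26.5   43.1    2.3  -58.7 -113.9   49.4] F [ 0.9  0.4 -0.2] op 0.0117 29.919837713241577
[0.008, -0.077, -0.0, 0.433, 0.175, -0.895]
[]
[([236.9, 233.3, 13.4, 6.3], 0.45)]
```

View pics/g3.png

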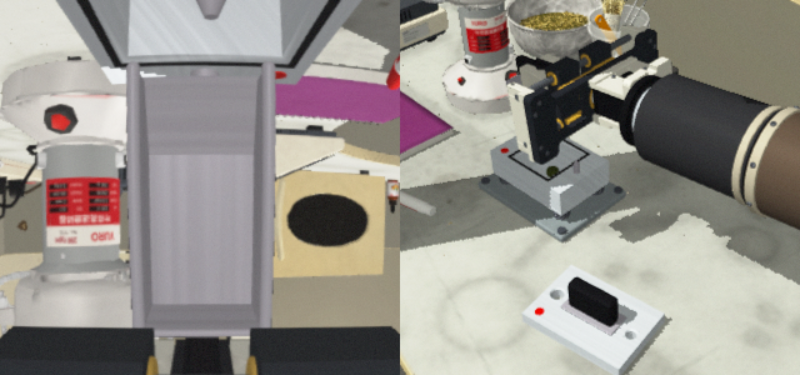

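The pourer is empty: its floor is bare in the wrist view, and a tablet shows in the cavity in the scene view. Next I raise, level out and set it down.

Call:
play_rows(
  commands=[
    [[0,0,0,-2,0,0,0],[0,0,0,-5,0,0,0],[0,0.05,0,-8,0,0,0],[0,0.17,0,-9,0,-1,0],[0,0.29,0,-9,0,-2.5,0],[0,0.41,0,-9,0,-4,0],[0,0.53,0,-9,0,-5.5,0],[0,0.65,0,-9,0,-7,0]],
  ],
)

```text
clock: 11.53
tool_pos: [0.4777, -0.0756, 0.2739]
orientation: [-179.7, 47.0, -78.1]
force: [-0.2, 0.2, -2.3]
opening: 0.0119
gripper_force: 29.9
```

```bash
python3 -c "
from h import *
go([.583,-.175,.19],-78)
from plant import ctrl
p=ctrl.snapshot('top')
print([(d['bbox'],round(d['conf'],2)) for d in ctrl.find_in(p,'tablet_1')])
cv2.imwrite('pics/t4.png',cv2.resize(p['color'][240:340,190:310],None,fx=5,fy=5)[:,:,::-1])"
```

```text
t 11.5333 pos [ 0.4777 -0.0756  0.2739] rpy [-179.661    47.0321  -78.1143] q [ -19.6   19.4    4.9  -39.7 -101.2   32.6] F [-0.2  0.2 -2.3] op 0.0119 29.91919219493866
[-0.006, 0.821, -0.004, 14.246, -8.279, -2.941]
[([209.5, 261.6, 41.7, 62.1], 0.74)]
```

Call:
play_rows(
  commands=[
    [[0,0.1,0,2,-1.1,-0.3,0],[0,0.2,0,4,-2.2,-0.6,0],[0,0.31,0,6,-3.3,-1,0],[0,0.42,0,8,-4.4,-1.4,0],[0,0.53,0,10,-5.6,-1.8,0],[0,0.64,0,12,-6.8,-2.4,0],[0,0.75,0,14.2,-8.3,-2.9,0],[0,0.82,0,14.2,-8.3,-2.9,0]],
  ],
)

```text
clock: 12.3
tool_pos: [0.5835, -0.1722, 0.1849]
orientation: [180.0, 0.3, -78.2]
force: [-1.3, -0.3, -1.9]
opening: 0.012
gripper_force: 29.9
```

```bash
python3 -c "
from h import *
go([.583,-.175,.027],-78)"
```

```text
t 12.3 pos [ 0.5835 -0.1722  0.1849] rpy [179.9977   0.3088 -78.2351] q [  1.7  16.1 -11.2  -0.3 -62.7  10.2] F [-1.3 -0.3 -1.9] op 0.012 29.918684363365173
[0.0, 0.005, -0.004, 0.349, 0.109, 15.79]
```

Call:
play_rows(
  commands=[
    [[0,0,0,0.3,0.1,3,0],[0,0,0,0.3,0.1,6,0],[0,0,0,0.3,0.1,9,0],[0,0,0,0.3,0.1,12,0],[0,0,0,0.3,0.1,14,0],[0,0,0,0.3,0.1,14.8,0],[0,0,0,0.3,0.1,15.2,0],[0,0,0,0.3,0.1,15.2,0]],
  ],
)

```text
clock: 12.97
tool_pos: [0.5814, -0.174, 0.0344]
orientation: [180.0, 0.6, -78.3]
force: [0.2, 0.3, -0.7]
opening: 0.0123
gripper_force: 29.9
```

Call:
play_rows(
  commands=[
    [[0,0,0,0,0,0.1,0],[0,0,0,0,0,0.2,0],[0,0,0,0,0,0.3,0],[0,0,0,0,0,0.4,0],[0,0,0,0,0,0.5,0],[0,0,0,0,0,0.5,0]],
  ],
)

```text
clock: 13.47
tool_pos: [0.5813, -0.1741, 0.0293]
orientation: [180.0, 0.6, -78.3]
force: [0.5, 0.2, -1.0]
opening: 0.0117
gripper_force: 29.9
```

Call:
play_rows(
  commands=[
    [[0,-0.01,0,0,0,0.1,0],[0,-0.01,0,0,0,0.2,0],[0,-0.01,0,0,0,0.3,0],[0,-0.01,0,0,0,0.4,0],[0,-0.01,0,0,0,0.45,0],[0,-0.01,0,0,0,0.45,0]],
  ],
)

```text
clock: 13.97
tool_pos: [0.5819, -0.1738, 0.0254]
orientation: [-180.0, 1.1, -78.3]
force: [-1.1, 3.8, 6.4]
opening: 0.0117
gripper_force: 30.0
```

```bash
python3 -c "
from h import *
go([.583,-.175,.025],-78.3)"
```

```text
t 13.9667 pos [ 0.5819 -0.1738  0.0254] rpy [-179.9745    1.1246  -78.2992] q [  1.   25.8 -20.2  -1.6 -44.2  11.8] F [-1.1  3.8  6.4] op 0.0117 30.001237392425537
[-0.0, 0.02, 0.0, 0.136, -0.084, 0.038]
```

Call:
play_rows(
  commands=[
    [[0,0.02,0,0,0,0,0],[0,0.02,0,0,0,0,0],[0,0.02,0,0,0,-0.02,3],[0,0.02,0,0,0,-0.02,5],[0,0.02,0,0,0,-0.02,5],[0,0.02,0,0,0,-0.02,5],[0,0.02,0,0,0,-0.02,5],[0,0.02,0,0,0,-0.02,5]],
  ],
)

```text
clock: 14.63
tool_pos: [0.5813, -0.1742, 0.0248]
orientation: [180.0, 0.0, -78.3]
force: [0.0, -0.4, -0.2]
opening: 0.046
gripper_force: 0.0
```

Call:
play_rows(
  commands=[
    [[0,0,0,0,0,-0.5,5],[0,0,0,0,0,-2,5],[0,0,0,0,0,-5,5],[0,0,0,0,0,-8,5],[0,0,0,0,0,-12,5],[0,0,0,0,0,-16,5],[0,0,0,0,0,-18,5],[0,0,0,0,0,-18,5]],
  ],
)

```text
clock: 15.3
tool_pos: [0.5842, -0.1746, 0.2118]
orientation: [-179.5, -0.2, -78.3]
force: [0.2, 0.5, 0.2]
opening: 0.05
gripper_force: 0.0
```

```bash
python3 -c "
from h import *
go([.41,-.20,.25],-71.3)"
```

```text
t 15.3 pos [ 0.5842 -0.1746  0.2118] rpy [-179.4906   -0.1916  -78.2838] q [  1.8  14.7  -9.7   0.1 -65.1   9.9] F [0.2 0.5 0.2] op 0.05 0.0
[-0.009, -0.004, -0.122, -1.038, 17.541, -3.982]
```

```bash
python3 -c "
from h import *
go([.453,.03,.27],-78.7)"
```

```text
t 15.3 pos [ 0.5842 -0.1746  0.2118] rpy [-179.4906   -0.1916  -78.2838] q [  1.8  14.7  -9.7   0.1 -65.1   9.9] F [0.2 0.5 0.2] op 0.05 0.0
[-0.009, -0.003, 0.007, -22.679, 8.642, -5.975]
```

Call:
play_rows(
  commands=[
    [[0,0,0,-2.5,1,-3,5],[-0.009,0,0,-6,2.3,-5.9,5],[-0.009,0,0,-9.5,3.6,-5.9,5],[-0.009,0,0,-13,5,-5.9,5],[-0.009,0,0.007,-16.5,6.3,-5.9,5],[-0.009,0,0.007,-20,7.6,-5.9,5],[-0.009,0,0.007,-22.7,8.6,-5.9,5],[-0.009,0,0.007,-22.7,8.6,-5.9,5]],
  ],
)

```text
clock: 15.97
tool_pos: [0.449, 0.0336, 0.2646]
orientation: [179.5, 0.1, -78.6]
force: [0.5, -0.6, 1.2]
opening: 0.05
gripper_force: 0.0
```

Call:
play_rows(
  commands=[
    [[0,0,0,0,0,0,5],[0,0,0,0,0,0,5],[0,0,0,0,0,0,5]],
  ],
)

```text
clock: 16.22
tool_pos: [0.4516, 0.0303, 0.2639]
orientation: [179.4, -0.0, -78.8]
force: [-0.6, -0.5, -0.1]
opening: 0.0498
gripper_force: 0.0
```

```bash
python3 - <<'E'
from h import *
from plant import ctrl
o=ctrl.get_obs(); p=ctrl.snapshot("wrist"); print(o["tool_pos"],o["orientation"])
np.savez("w5.npz",pos=o["tool_pos"],ori=o["orientation"],c=p["color"],K=p["camera_matrix"],H=p["hand_eye"])
L=lambda x,y,z:np.r_[low(x,y),z]
M=[L(*q) for q in[(-.042,.062,.06),(.042,.062,.06),(.042,-.062,.06),(-.042,-.062,.06),(-.03,.048,.06),(0,.048,.077),(0,-.048,.077)]]
pr=proj(p,M,o); print(pr.round(1)); u0,v0=pr.mean(0).astype(int)
print([(c.round(1),a,toz(p,c,.06,o)) for c,a in reds(p["color"])])
x0=max(u0-100,0);y0=max(v0-75,0); print(x0,y0)
cv2.imwrite("pics/w5.png",cv2.resize(p["color"][y0:y0+150,x0:x0+200],None,fx=4,fy=4,interpolation=cv2.INTER_CUBIC)[:,:,::-1])
E
```

```text
[0.4516 0.0303 0.2639] [179.4379  -0.0138 -78.7706]
[[359.1 205.8]
 [274.4 206.1]
 [272.8  80.3]
 [360.2  80.1]
 [347.2 191.8]
 [316.6 194.5]
 [316.4  91.5]]
[(array([450.4,  25.6]), np.int32(30), array([ 0.3589, -0.181 ,  0.06  ])), (array([125.3,  53. ]), np.int32(42), array([ 0.6849, -0.0957,  0.06  ])), (array([346.7, 192.1]), np.int32(67), array([0.4281, 0.0111, 0.06  ])), (array([277.2, 351.4]), np.int32(16), array([0.4666, 0.2037, 0.06  ]))]
220 75
```

View pics/w5.png

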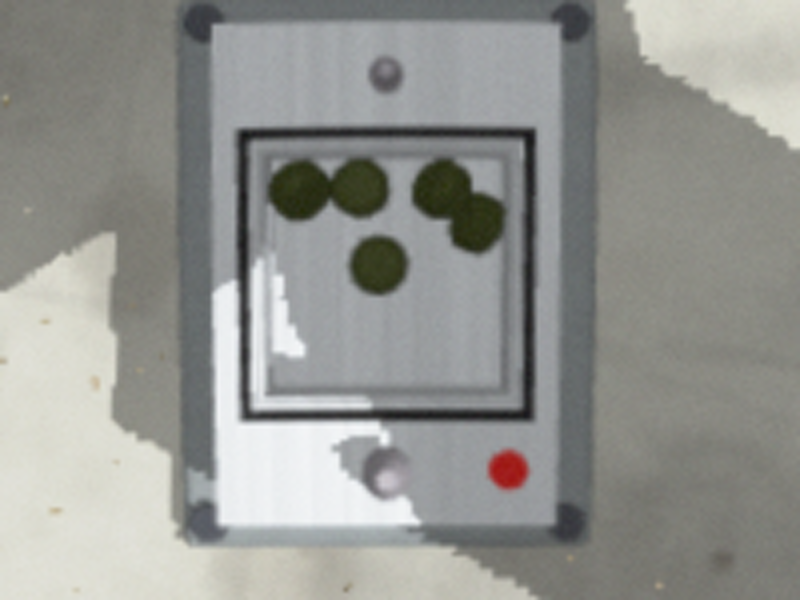

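All five tablets are in the cavity, lying within crop (270–505, 155–300). The dowels are at crop (386,73) and (387,472), and the red dot is at (508,470).

```bash
cat >> h.py <<'E'
from scipy.optimize import least_squares
def fit(p,o,feats,x0):
    """feats: list of (x,y,zworld,u,v); solves planar pose x,y,yaw"""
    F=np.array(feats)
    def X(q):
        c,s=np.cos(q[2]),np.sin(q[2]); return np.c_[q[0]+c*F[:,0]-s*F[:,1],q[1]+s*F[:,0]+c*F[:,1],F[:,2]]
    r=least_squares(lambda q:(proj(p,X(q),o)-F[:,3:]).ravel(),x0,loss='soft_l1',x_scale=[.01,.01,.1])
    print("pose",r.x[:2].round(4),np.degrees(r.x[2]).round(2),"res px"); print((proj(p,X(r.x),o)-F[:,3:]).round(1)); return r.x
E
python3 - <<'E'
from h import *
d=np.load("w5.npz"); p={"camera_matrix":d["K"],"hand_eye":d["H"]}; o={"tool_pos":d["pos"],"orientation":d["ori"]}
f=lambda u,v:(220+u/4-.375,75+v/4-.375)
F=[(.042,-.062,.06,*f(211,22)),(-.042,-.062,.06,*f(560,22)),(-.042,.062,.06,*f(556,523)),(.042,.062,.06,*f(217,526)),
(-.03,.048,.06,346.7,192.1),(0,-.048,.074,*f(386,73)),(0,.048,.074,*f(387,472))]
fit(p,o,F,[.4665,-.0305,.197])
go([.371,-.183,.218],-71.3)
E
```

```text
pose [ 0.4669 -0.0305] 11.29 res px
[[-0.   0.1]
 [ 0.2 -0.1]
 [ 0.   0.4]
 [ 0.1 -0.1]
 [ 0.1 -0.4]
 [-0.1 -1. ]
 [-0.2  1.3]]
t 16.2667 pos [0.4516 0.0302 0.2637] rpy [179.4217  -0.0156 -78.8045] q [ 28.7  -2.1 -21.9  -0.2 -70.7 -17.5] F [-0.9  0.5  0.2] op 0.0502 0.0
[0.01, 0.0, -0.131, 19.345, 12.003, 4.699]
```

Call:
play_rows(
  commands=[
    [[0,0,0,2.5,1.5,0,5],[0.01,0,-0.05,5,3.1,0,5],[0.01,0,-0.1,8,5,0,5],[0.01,0,-0.13,11,6.8,1,5],[0.01,0,-0.13,14,8.7,2,5],[0.01,0,-0.13,17,10.5,3.5,5],[0.01,0,-0.13,19.3,12,4.7,5],[0.01,0,-0.13,19.3,12,4.7,5]],
  ],
)

```text
clock: 16.93
tool_pos: [0.3674, -0.1855, 0.2155]
orientation: [179.8, 0.1, -71.6]
force: [-1.0, 0.3, 0.1]
opening: 0.0502
gripper_force: 0.0
```

Call:
play_rows(
  commands=[
    [[0,0,0,0,0,0,5],[0,0,0,0,0,0,5],[0,0,0,0,0,0,5],[0,0,0,0,0,0,5]],
  ],
)

```text
clock: 17.27
tool_pos: [0.3717, -0.1815, 0.2185]
orientation: [-179.9, 0.0, -71.2]
force: [0.5, 0.2, 0.9]
opening: 0.0502
gripper_force: 0.0
```

```bash
python3 - <<'E'
from h import *
from plant import ctrl
o=ctrl.get_obs(); p=ctrl.snapshot("wrist"); print(o["tool_pos"],o["orientation"])
np.savez("w6.npz",pos=o["tool_pos"],ori=o["orientation"],c=p["color"],K=p["camera_matrix"],H=p["hand_eye"])
print([(c.round(1),a,toz(p,c,.014,o)) for c,a in reds(p["color"])])
u0,v0=proj(p,[.389,-.236,.014],o)[0].astype(int)
x0=max(u0-100,0);y0=max(v0-75,0); print(x0,y0)
cv2.imwrite("pics/w6.png",cv2.resize(p["color"][y0:y0+150,x0:x0+200],None,fx=4,fy=4,interpolation=cv2.INTER_CUBIC)[:,:,::-1])
E
```

```text
[ 0.3717 -0.1815  0.2185] [-179.9303    0.0137  -71.2293]
[(array([353.4, 197.6]), np.int32(52), array([ 0.345 , -0.1998,  0.014 ]))]
223 73
```

View pics/w6.png

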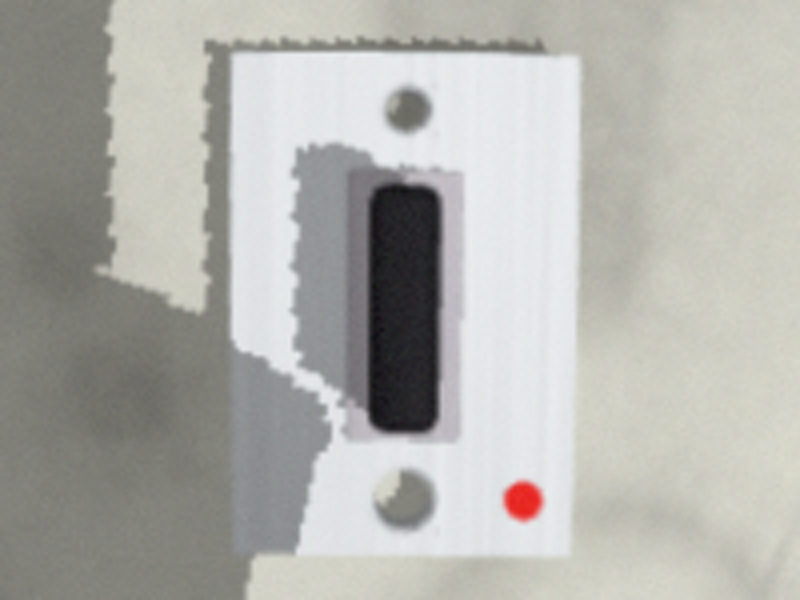

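The upper half is clear in the wrist view: holes at crop (408,109) and (405,499), corners near (231,54), (581,55), (571,555) and (233,554).

```bash
python3 - <<'E'
from h import *
d=np.load("w6.npz"); p={"camera_matrix":d["K"],"hand_eye":d["H"]}; o={"tool_pos":d["pos"],"orientation":d["ori"]}
f=lambda u,v:(223+u/4-.375,73+v/4-.375)
F=[(.042,-.062,.014,*f(231,54)),(-.042,-.062,.014,*f(581,55)),(-.042,.062,.014,*f(571,555)),(.042,.062,.014,*f(233,555)),
(-.03,.048,.014,353.4,197.6),(0,-.048,.014,*f(408,109)),(0,.048,.014,*f(405,499))]
q=fit(p,o,F,[.389,-.236,.326])
go([q[0],q[1],.12],np.degrees(q[2])-90); go([q[0],q[1],.018],np.degrees(q[2])-90)
E
```

```text
pose [ 0.3882 -0.2358] 18.47 res px
[[ 0.1 -0.4]
 [-0.   0. ]
 [ 0.1  0.4]
 [ 0.3 -0.1]
 [ 0.4  0.2]
 [-0.5 -0.3]
 [-0.4  0.1]]
t 17.3167 pos [ 0.3716 -0.1814  0.2184] rpy [-179.9331    0.017   -71.2116] q [  1.6  -4.9 -30.7  -0.  -64.2  17.2] F [ 1.1  0.6 -0.2] op 0.0499 0.0
[-0.001, 0.0, 0.006, 5.687, 0.195, 9.843]
t 17.3167 pos [ 0.3716 -0.1814  0.2184] rpy [-179.9331    0.017   -71.2116] q [  1.6  -4.9 -30.7  -0.  -64.2  17.2] F [ 1.1  0.6 -0.2] op 0.0499 0.0
[-0.001, 0.0, 0.006, 5.69, 0.207, 20.043]
```

Call:
play_rows(
  commands=[
    [[0,0,0,2,0.1,2,5],[0,0,0.006,4,0.2,5,5],[0,0,0.006,5.7,0.2,8.5,5],[0,0,0.006,5.7,0.2,12,5],[0,0,0.006,5.7,0.2,15,5],[0,0,0.006,5.7,0.2,17.5,5],[0,0,0.006,5.7,0.2,19,5],[0,0,0.006,5.7,0.2,19.3,5]],
  ],
)

```text
clock: 17.98
tool_pos: [0.3861, -0.2356, 0.0226]
orientation: [179.8, 0.2, -71.6]
force: [-0.7, 0.0, 0.7]
opening: 0.0499
gripper_force: 0.0
```

Call:
play_rows(
  commands=[
    [[0,0,0,0,0,0,5],[0,0,0,0,0,0,5],[0,0,0,0,0,0,5],[0,0,0,0,0,0,5]],
  ],
)

```text
clock: 18.32
tool_pos: [0.3885, -0.2364, 0.0263]
orientation: [-179.8, -0.0, -71.6]
force: [0.5, -0.5, 0.5]
opening: 0.0501
gripper_force: 0.0
```

```bash
python3 -c "
from h import *
go([.3882,-.2358,.019],-71.53)"
```

```text
t 18.3167 pos [ 0.3885 -0.2364  0.0263] rpy [-179.8337   -0.0381  -71.5993] q [ -6.4  13.8 -40.9  -0.1 -35.1  24.9] F [ 0.5 -0.5  0.5] op 0.0501 0.0
[-0.003, -0.001, -0.001, -0.068, 0.009, 0.734]
```

Call:
play_rows(
  commands=[
    [[-0.003,0,0,0,0,0.3,5],[-0.003,0,0,0,0,0.6,3],[-0.003,0,0,0,0,0.6,1],[-0.003,0,0,0,0,0.6,0.5],[-0.003,0,0,0,0,0.6,0],[-0.003,0,0,0,0,0.6,0],[-0.003,0,0,0,0,0.6,0],[-0.003,0,0,0,0,0.6,0]],
  ],
)

```text
clock: 18.98
tool_pos: [0.3875, -0.2365, 0.0191]
orientation: [179.9, 0.0, -71.6]
force: [0.5, -0.4, 0.2]
opening: 0.0158
gripper_force: 30.0
```

Call:
play_rows(
  commands=[
    [[0,0,0,0,0,0,0],[0,0,0,0,0,0,0],[0,0,0,0,0,0,0],[0,0,0,0,0,0,0],[0,0,0,0,0,0,0]],
  ],
)

```text
clock: 19.4
tool_pos: [0.3875, -0.2365, 0.0191]
orientation: [179.9, 0.0, -71.6]
force: [0.2, -0.4, 0.6]
opening: 0.0157
gripper_force: 30.0
```

```bash
python3 -c "
from h import *
go([.3882,-.2358,.019],-71.53)"
```

```text
t 19.4 pos [ 0.3875 -0.2365  0.0191] rpy [179.8644   0.0246 -71.623 ] q [ -6.4  14.6 -41.3   0.1 -34.2  24.7] F [ 0.2 -0.4  0.6] op 0.0157 29.99799817800522
[0.002, 0.0, -0.002, -0.039, -0.089, 0.012]
```

Call:
play_rows(
  commands=[
    [[0,0,0,0,0,-1,0],[0,0,0,0,0,-3,0],[0,0,0,0,0,-6,0],[0,0,0,0,0,-9,0],[0,0,0,0,0,-12,0],[0,0,0,0,0,-13.5,0],[0,0,0,0,0,-14,0],[0,0,0,0,0,-14,0]],
  ],
)

```text
clock: 20.07
tool_pos: [0.3881, -0.2364, 0.1599]
orientation: [180.0, -0.0, -71.6]
force: [0.4, 0.2, -1.1]
opening: 0.0161
gripper_force: 30.0
```

```bash
python3 -c "
from h import *
go([.467,-.0309,.15],-78.71)
from plant import ctrl
o=ctrl.get_obs();p=ctrl.snapshot('wrist')
print([(c.round(1),a) for c,a in reds(p['color'])])
cv2.imwrite('pics/w7.png',p['color'][:,:,::-1])
R=rpy(o['orientation'])
T=np.array([[.042+0,-.062,.014]])
# predicted features in tool frame: plate x->tool -y?, via plate pose with yaw=tool yaw+90
Rp=R@rpy([180,0,0])@rpy([0,0,90])
for n,q in [('redd',(-.03,.048,.014)),('smallhole',(0,-.048,.014)),('bighole',(0,.048,.014)),('c1',(.042,-.062,.014)),('c2',(-.042,-.062,.014)),('c3',(-.042,.062,.014)),('c4',(.042,.062,.014))]:
  print(n,proj(p,o['tool_pos']+Rp@(np.array(q)-[0,0,.019]),o).round(1))
"
```

```text
t 20.0667 pos [ 0.3881 -0.2364  0.1599] rpy [179.979   -0.0129 -71.6345] q [ -6.4   2.8 -31.6   0.  -55.6  24.7] F [ 0.4  0.2 -1.1] op 0.0161 29.997760355472565
[0.0, -0.0, 0.123, -17.015, -13.96, 0.98]
[(array([  7. , 244.5]), np.int32(6))]
redd [[378.4 366.6]]
smallhole [[322.  182.6]]
bighole [[321.7 367.6]]
c1 [[227.2 152.5]]
c2 [[416.7 152.7]]
c3 [[397.9 385.9]]
c4 [[245.5 385.9]]
```

View pics/w7.png

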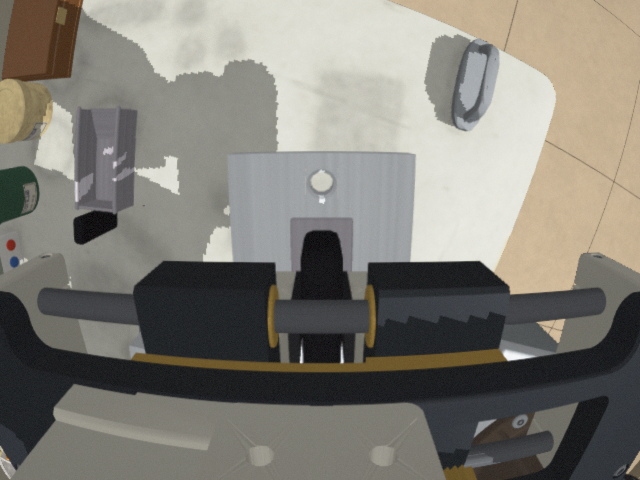

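The held plate matches the prediction: small hole at (321,181), front corners at (228,154) and (414,154). The pourer is standing and the tins are undisturbed.

Call:
play_rows(
  commands=[
    [[0,0,0.02,-1.5,-1.2,0,0],[0,0,0.05,-4,-3.3,0.2,0],[0,0,0.08,-7,-5.7,0.5,0],[0,0,0.11,-10,-8.2,1,0],[0,0,0.123,-13,-10.7,1,0],[0,0,0.123,-15.5,-12.7,1,0],[0,0,0.123,-17,-13.9,1,0],[0,0,0.123,-17,-13.9,1,0]],
  ],
)

```text
clock: 20.78
tool_pos: [0.4665, -0.0285, 0.1468]
orientation: [179.7, 0.0, -78.5]
force: [1.0, -0.5, -0.7]
opening: 0.0157
gripper_force: 30.0
```

Call:
play_rows(
  commands=[
    [[0,0,0,0,0,0.5,0],[0,0,0,0,0,1,0],[0,0,0,0,0,1.5,0],[0,0,0,0,0,1.5,0],[0,0,0,0,0,1.5,0],[0,0,0,0,0,1.5,0]],
  ],
)

```text
clock: 21.28
tool_pos: [0.4659, -0.0319, 0.1337]
orientation: [179.8, 0.0, -78.7]
force: [-0.8, -0.1, -1.6]
opening: 0.0159
gripper_force: 30.0
```

```bash
python3 -c "
from h import *
go([.467,-.0307,.105],-78.71)
from plant import ctrl
for i in range(4):
  ctrl.snapshot('top'); o=ctrl.get_obs(); print(o['tool_pos'],o['orientation'])
"
```

```text
t 21.2833 pos [ 0.4659 -0.0319  0.1337] rpy [179.8453   0.0073 -78.7314] q [ 20.3   5.9 -32.1  -0.  -52.2  -9. ] F [-0.8 -0.1 -1.6] op 0.0159 29.997594952583313
[0.003, 0.0, -0.0, -0.091, -0.143, 2.874]
[ 0.466  -0.0317  0.134 ] [179.8709   0.0093 -78.7187]
[ 0.4661 -0.0316  0.1341] [179.8876   0.0139 -78.7119]
[ 0.4661 -0.0315  0.1341] [179.8898   0.0169 -78.702 ]
[ 0.4661 -0.0314  0.1341] [179.8919   0.0183 -78.6952]
```

Call:
play_rows(
  commands=[
    [[0.002,0,0,-0.05,-0.1,1,0],[0.002,0,0,-0.05,-0.1,2,0],[0.002,0,0,-0.05,-0.1,3,0],[0.002,0,0,-0.05,-0.1,3.4,0],[0.002,0,0,-0.05,-0.1,3.4,0],[0.002,0,0,-0.05,-0.1,3.4,0]],
  ],
)

```text
clock: 21.98
tool_pos: [0.4669, -0.0306, 0.1001]
orientation: [180.0, 0.0, -78.7]
force: [0.1, -0.0, -1.6]
opening: 0.0158
gripper_force: 30.0
```

```bash
python3 -c "
from h import *
from plant import ctrl
for i in range(4):
  p=ctrl.snapshot('scene'); 
go([.467,-.0307,.085],-78.71)
cv2.imwrite('pics/s8.png',cv2.resize(p['color'][150:300,150:350],None,fx=4,fy=4,interpolation=cv2.INTER_CUBIC)[:,:,::-1])
"
```

```text
t 22.1833 pos [ 0.4672 -0.0305  0.1004] rpy [-179.9724    0.0167  -78.6687] q [ 20.4   8.3 -34.6  -0.  -47.1  -9.1] F [-0.7 -0.7 -0.8] op 0.0162 29.997759461402893
[-0.0, 0.0, 0.001, 0.02, 0.024, 1.537]
```

View pics/s8.png

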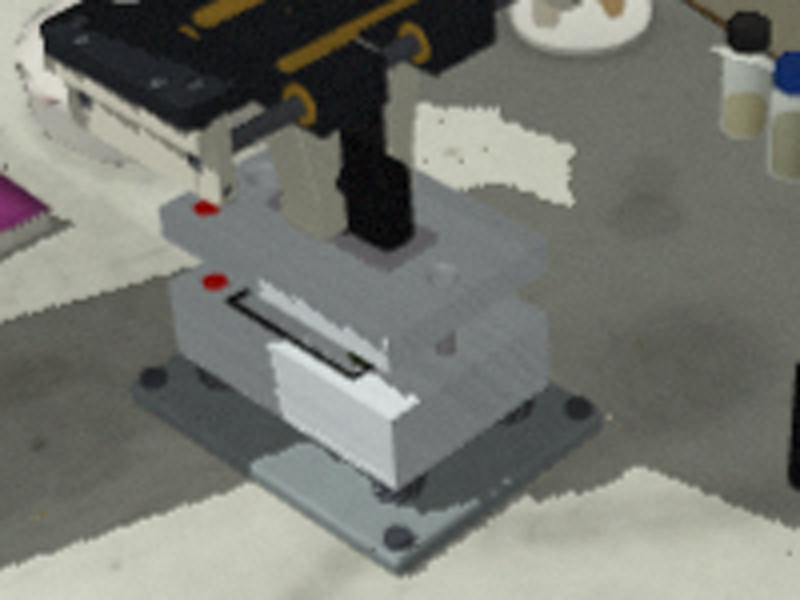

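The plate is over the lower half with the red dots lined up, at (205,208) over (215,282). I descend slowly onto the dowels.

Call:
play_rows(
  commands=[
    [[0,0,0,0.02,0,0.3,0],[0,0,0,0.02,0,0.5,0],[0,0,0,0.02,0,0.7,0],[0,0,0,0.02,0,0.9,0],[0,0,0,0.02,0,1.1,0],[0,0,0,0.02,0,1.2,0],[0,0,0,0.02,0,1.2,0]],
  ],
)

```text
clock: 22.77
tool_pos: [0.4666, -0.0308, 0.0875]
orientation: [179.9, 0.0, -78.7]
force: [0.7, -0.0, -1.2]
opening: 0.016
gripper_force: 30.0
```

Call:
play_rows(
  commands=[
    [[0,0,0,0,0,0.15,0],[0,0,0,0,0,0.3,0],[0,0,0,0,0,0.45,0],[0,0,0,0,0,0.6,0],[0,0,0,0,0,0.75,0],[0,0,0,0,0,0.75,0],[0,0,0,0,0,0.75,0]],
  ],
)

```text
clock: 23.35
tool_pos: [0.4668, -0.0308, 0.0802]
orientation: [180.0, 0.0, -78.7]
force: [0.9, 0.5, -1.0]
opening: 0.0161
gripper_force: 30.0
```

Call:
play_rows(
  commands=[
    [[0,0,0,0,0,0.1,0],[0,0,0,0,0,0.2,0],[0,0,0,0,0,0.3,0],[0,0,0,0,0,0.4,0],[0,0,0,0,0,0.4,0],[0,0,0,0,0,0.4,0]],
  ],
)

```text
clock: 23.85
tool_pos: [0.467, -0.0307, 0.0767]
orientation: [180.0, 0.0, -78.7]
force: [-2.1, 1.1, 6.2]
opening: 0.0155
gripper_force: 30.0
```

Call:
play_rows(
  commands=[
    [[0,0,0,0,0,0.1,0],[0,0,0,0,0,0.2,0],[0,0,0,0,0,0.3,0],[0,0,0,0,0,0.35,0],[0,0,0,0,0,0.35,0],[0,0,0,0,0,0.35,0]],
  ],
)

```text
clock: 24.35
tool_pos: [0.467, -0.0307, 0.0735]
orientation: [-180.0, 0.0, -78.7]
force: [-4.3, 1.6, 9.6]
opening: 0.0158
gripper_force: 30.0
```

Call:
play_rows(
  commands=[
    [[0,0,0,0,0.03,0.05,0],[0,0,0,0,0.05,0.1,0],[0,0,0,0,0.05,0.15,0],[0,0,0,0,0.05,0.2,0],[0,0,0,0,0.05,0.2,0],[0,0,0,0,0.05,0.2,0]],
  ],
)

```text
clock: 24.85
tool_pos: [0.4671, -0.0308, 0.073]
orientation: [-179.9, -0.0, -78.6]
force: [-9.3, 3.4, 27.2]
opening: 0.0158
gripper_force: 30.0
```

Call:
play_rows(
  commands=[
    [[0,0,0,0,0.05,-0.03,0],[0,0,0,0,0.05,-0.05,0],[0,0,0,0,0.05,-0.05,0],[0,0,0,0,0.05,-0.05,0]],
  ],
)

```text
clock: 25.18
tool_pos: [0.4671, -0.0307, 0.073]
orientation: [-179.9, -0.0, -78.6]
force: [-4.9, 1.9, 18.6]
opening: 0.016
gripper_force: 30.0
```

```bash
python3 -c "
from h import *
from plant import ctrl
for i in range(3):
  p=ctrl.snapshot('scene'); o=ctrl.get_obs(); print(o['tool_pos'],o['orientation'],o['force'],o['moment'])
cv2.imwrite('pics/s9.png',cv2.resize(p['color'][150:350,150:450],None,fx=2.6,fy=2.6,interpolation=cv2.INTER_CUBIC)[:,:,::-1])
"
```

```text
[ 0.4671 -0.0307  0.0731] [-179.882    -0.0093  -78.6203] [-4.4604  1.5723 19.2972] [ 0.7201  1.971  -0.1111]
[ 0.467  -0.0307  0.073 ] [-179.8866   -0.0088  -78.62  ] [-4.6025  1.9256 18.1415] [ 0.6543  2.0055 -0.0426]
[ 0.4671 -0.0307  0.073 ] [-179.8842   -0.008   -78.6168] [-4.8998  1.5122 18.2958] [ 0.7026  1.9872 -0.0126]
```

View pics/s9.png

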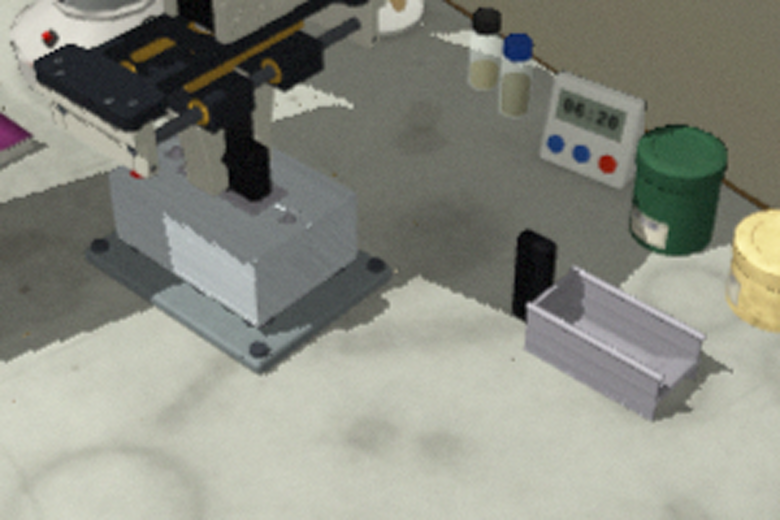

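The two halves sit flush with the lower half at its stop, about 19 N of push and the grip still closed. The empty pourer stands upright beside the cell and both tins are in place. I am handing the job in.

```bash
python3 -c "
from plant import ctrl
print(ctrl.close_job())"
```

```text
the job is handed in; nothing more can be done
None
```

The job is handed in: all five tablets are in the cell, the empty pourer stands upright beside it, and the upper half is on its dowels red dot over red dot, held pressed at the bottom stop with about 19 N at hand-in, around 25 s in.

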